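# Used instrument case through the drop-box flap

## Robot

A 6-joint arm with a two-finger parallel gripper is mounted at the origin on the work surface. World frame = base frame: x ahead of the robot, y to its left, z up, the work surface at z = 0. Lengths are in m, angles in rad, forces in N, time in s.
With the tool pointing down it reaches from about 0.325 to 0.925 m from the base axis. Payload 3.1 kg.
Tool frame: the origin (TCP) lies on the centre line of the jaws, within the pads' length; the fingertips stand ahead of it and the grasp point (between the pads) lies 8 mm behind it (ctrl.tip_extent is the z of the fingertips in the tool frame, in m); z points along the fingers, y is the direction in which the jaws open and shut (so a half turn about z gives the same grasp; the last joint's range is limited). The gripper opens to 85 mm and grips with 20 to 120 N. Pads are 22 mm wide; open, the fingers measure 114 mm over their backs; the gripper's body (76 mm by 85 mm) begins 54 mm behind the grasp point. The pads swing forward as they close: fully open they stand 13 mm farther back than shut.
Start: joints at [1.032, 0.217, 1.613, -0, 1.311, -0.112], TCP at [0.259, 0.569, 0.21] pointing down, gripper open.
Joint ranges: [-2.75, 2.75], [-0.78, 2.1], [0.31, 2.55], [-1.13, 4.27], [0.13, 2.63], [-2.58, 2.58]. Speed limits (rad/s): [2.79, 2.79, 3.14, 3.14, 3.14, 3.14].

## Interface

Orientations are given as a unit quaternion [x, y, z, w].
In Python, from plant import observe, capture, get_calibration, workorder, ctrl gives the robot as it stands.
- The arm moves only by the tool apply_moves, never from a script. Its arguments are lists of equal length, an entry for each row: "offset": the shift along the tool's x, y, z in mm, a list of three; "turn": the turn about the tool's z in degrees. In form: {"offset": [[dx, dy, dz], ...], "turn": [turn, ...]}. A call has 1 to 12 rows; each row is the pose to reach, as a shift and turn from the pose commanded when the call began, along the tool's axes at that moment; what a row does not reach only later rows make up. A row lasts 1/8 s, in which the tool goes at most 62.5 mm and 10.7 degrees, less where a joint would pass 70% of its speed; a pose out of reach is approached as far as the arm can. A call with a gripper value outside its range is refused whole. "jaw" is the finger opening in mm, from 0 to 85.4, set as the call begins (left out, the last holds). The fingers move at their own pace and stop on an object; the grip force is fixed at half the most. Time passes only in rows, so rows that repeat a pose let the fingers close. It gives the time, the measured TCP pose, the force and the opening at its end, in the units of the state.
- observe(): the state, without advancing time (a new reading comes with each control period).
- capture(name): name is "scene" or "top"; returns (picture, depth): 384x512x3 uint8, red, green, blue; 384x512 float32, m along the optical axis (not along the pixel's ray), 0 where there is no reading.
- get_calibration(name): a dict with "intrinsics" (3x3 intrinsics, pixels), "world_from_camera" (4x4, takes a point from camera to world coordinates). Camera axes: x right, y down, z forward; pixel columns grow to the right and rows downward; lengths in m; the calibration is good to about 2 mm. A picture is of the moment at which its call begins. get_calibration takes no time and is no camera call.
- workorder.finish_job(): hands the job in, once; it reports no verdict.
The state is a dict: "t": time; "joints": joint angles; "dq": joint speeds; "joint_efforts": joint torques, N m; "position": TCP position; "orientation": TCP orientation; "force": force on the tool from outside, world axes, zero at the start; "moment": the same for the moment, N m; "width": opening from 0.0 (shut) to 1.0 (fully open).
Only numpy, scipy, OpenCV 4.12 (cv2) and the standard library are available. Lean on these libraries where they do the work, as an engineer would, in place of code of your own. Each camera call takes 0.05 s, during which the arm holds its last target. There are 200 camera calls.

## Task

The long steel instrument case on the bench has been used: lift it onto the loading ledge of the white drop box and push it end-first through the spring flap, so that it falls into the bin and the flap swings fully shut behind it. Leave the short steel tin where it lies.

Things in the scene. Friction and masses are not known exactly. Their poses are not given: they have to be found in the camera images.
- case_center (a point): Centre (half-way up) of the long closed steel instrument case, a loose box 80 mm long (its x) x 36 mm wide (its y) x 22 mm high (z), 0.11 to 0.22 kg, the same at both ends. It lies flat on the bench at any yaw; bench top is z = 0. The only thing to be moved.
- port (a point): Middle of the port's foot on the white drop box, at ledge height, in the front face. x points level into the bin (push direction), y across, z up. The box is fixed; place and yaw vary. Ledge: flat, 100 mm above the bench, from x = -160 to +5 mm, with 8 mm lips at both sides, 148 mm apart. Port 84 mm wide, 55 mm high, rigid lintel above; milky lid 62 mm above the ledge, bin 94 mm deep behind it.
- flap (a joint): Dark steel flap closing the port, 80 x 51 mm, hinged along its top edge: 0 = shut (upright), grows (rad) as it swings inward, to 1.5; not outward. A light spring (under 1 N at its lower edge) swings it shut once nothing is in the port. A case pushed until its rear end is within 25 mm of the port face tips off the ledge's end and drops into the bin.
- shorttin_center (a point): Centre of the bystander: a short steel tin of the same make, 40 x 36 x 22 mm high (x, y, z). Leave it alone. A roll of tape and an ink bottle stand nearby too.
Not all that is in view belongs to the job. Leave any green look-alike of the part that bears case_center alone.

How it is judged:
By the outcome, as a careful person would: the job done as asked, in the order asked, and still so for the second after the job is handed in, with the robot touching nothing.
It also fails if it takes over 48 s, if anything falls off the work surface, if the arm or the gripper's body presses on something with over 40 N, if the wrist force passes 120 N, or if a joint passes its speed limit or range.

## Working session

There is one attempt and no reset: what is moved stays moved. The work goes in short steps, Python scripts to look and compute and a tool call to move; the robot and the scene stay as the last step left them, time stands still between calls to the robot, and variables do not carry over. Pictures are saved under pics/ and viewed, about 8 in all and at most 12, crops included, and the job is handed in when it is done.

Besides the shell and the picture viewer there is one more tool, called after ">>>" by a JSON object that holds its "api" and its "payload". apply_moves: Moves the arm, as the interface text tells. Its arguments: {"type":"object","properties":{"offset":{"type":"array"},"turn":{"type":"array"},"jaw":{"type":"number"}},"required":["offset","turn"]}

```bash
ls; mkdir -p pics
python3 - <<'E'
from plant import observe, capture, get_calibration, ctrl
import cv2, numpy as np
s=observe(); print(s['t'],s['position'],s['orientation'],s['width'],ctrl.tip_extent)
for n in("scene","top"):
    p,d=capture(n); cv2.imwrite(f"pics/{n}0.png",p[:,:,::-1]); np.save(f"pics/{n}0d.npy",d)
    c=get_calibration(n); print(n,np.round(c["intrinsics"],1).tolist(),np.round(c["world_from_camera"],4).tolist())
a=cv2.imread("pics/scene0.png");b=cv2.imread("pics/top0.png")
E
```

```text
pics
0.0 [0.25827885 0.56819796 0.20836582] [ 2.11781507e-01  9.77316304e-01 -1.13994293e-03 -3.68933805e-04] 1.005615123772659 0.011
scene [[461.3, 0.0, 249.7], [0.0, 461.3, 187.6], [0.0, 0.0, 1.0]] [[0.0735, 0.6603, -0.7474, 1.2422], [0.9973, -0.0557, 0.0489, -0.1457], [-0.0093, -0.749, -0.6626, 0.8058], [0.0, 0.0, 0.0, 1.0]]
top [[469.4, 0.0, 257.5], [0.0, 469.4, 179.7], [0.0, 0.0, 1.0]] [[0.1499, -0.9688, 0.1974, 0.239], [-0.9887, -0.1474, 0.0274, -0.1257], [0.0025, -0.1992, -0.9799, 1.2017], [0.0, 0.0, 0.0, 1.0]]
```

View pics/scene0.png

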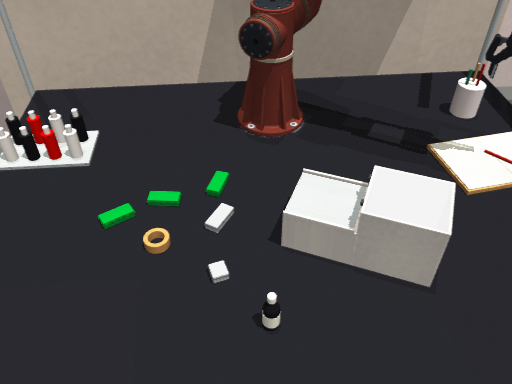

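View pics/top0.png

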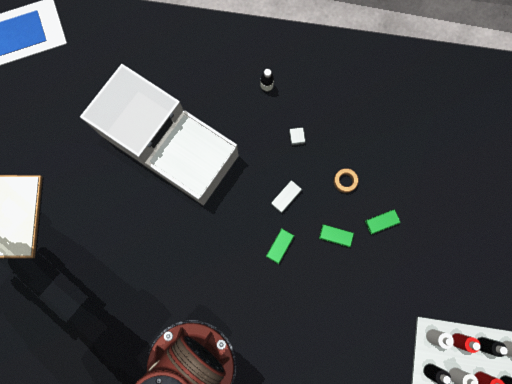

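Scene: the case candidates are the long steel box at top (287,196) / scene (220,217), the short tin at top (297,136) / scene (219,271), and the green look-alikes at top (280,246), (337,236), (383,222). I choose the long steel one. The drop box has its ledge at top (195,155) and its lid at (132,110).

```bash
cat > h.py <<'E'
import numpy as np, cv2
from plant import observe, capture, get_calibration
def cloud(n,d):
    c=get_calibration(n);K=c["intrinsics"];T=np.array(c["world_from_camera"])
    v,u=np.indices(d.shape);P=np.stack([(u-K[0][2])/K[0][0]*d,(v-K[1][2])/K[1][1]*d,d],-1)
    return P@T[:3,:3].T+T[:3,3]
def plane(n,uv,z):
    c=get_calibration(n);K=np.array(c["intrinsics"]);T=np.array(c["world_from_camera"])
    uv=np.atleast_2d(uv).astype(float);r=np.c_[uv,np.ones(len(uv))]@np.linalg.inv(K).T@T[:3,:3].T
    return T[:3,3]+r*((z-T[2,3])/r[:,2])[:,None]
def rect(xy):
    (c,s,a)=cv2.minAreaRect((np.asarray(xy)*1000).astype(np.float32))
    if s[0]<s[1]: s=s[::-1];a+=90
    return np.round(c,1),np.round(s,1),round(a,1)
E
python3 - <<'E'
from h import *
for n,uv in(("top",(287,196)),("scene",(220,217))):
    p=cv2.imread(f"pics/{n}0.png");d=np.load(f"pics/{n}0d.npy");P=cloud(n,d)
    g=cv2.cvtColor(p,cv2.COLOR_BGR2GRAY); sat=cv2.cvtColor(p,cv2.COLOR_BGR2HSV)[...,1]
    m=((g>60)&(sat<60)).astype(np.uint8); k,L=cv2.connectedComponents(m)
    l=L[uv[1],uv[0]]; M=L==l; print(n,"px",M.sum(),"z pct",np.percentile(P[M][:,2],[5,50,95]).round(4))
    v,u=np.nonzero(M&(P[...,2]>0.016)); print(" case planeray",rect(plane(n,np.c_[u,v],0.022)[:,:2]), "cloud",rect(P[v,u,:2]))
    z=P[...,2]; box=(P[...,0]>.2)&(P[...,1]<.25)&(P[...,1]>-.25)&(P[...,0]<.8)
    print(" bench z",np.median(z[(d>0)&(g<40)]))
    for nm,lo,hi in(("ledge",.09,.104),("lip",.1045,.115),("lid",.15,.18)):
        mm=(box&(z>lo)&(z<hi)&(g>100)&(d>0)).astype(np.uint8); k,LL,st,_=cv2.connectedComponentsWithStats(mm)
        i=1+np.argmax(st[1:,4]); w=P[LL==i]; print(" ",nm,len(w),np.median(w[:,2]).round(4),rect(w[:,:2]))
p=cv2.imread("pics/top0.png")[60:270,75:330]; cv2.imwrite("pics/c1.png",cv2.resize(p,None,fx=3,fy=2.8,interpolation=cv2.INTER_CUBIC)[:600])
E
```

```text
top px 484 z pct [0.0022 0.021  0.0247]
 case planeray (array([ 446. , -170.6]), array([80.4, 36.1]), 147.3) cloud (array([ 367.4, -143.2]), array([254.1,  50.5]), 161.0)
 bench z -0.0006753313311583797
  ledge 3914 0.0998 (array([500. ,  76.5]), array([163.6, 158.2]), 64.9)
  lip 153 0.1074 (array([568.5,  39.3]), array([154.9,   7.3]), 64.5)
  lid 3243 0.1609 (array([566.3, 213.8]), array([160.8, 150.6]), 154.9)
scene px 521 z pct [0.0019 0.0205 0.0237]
 case planeray (array([ 451.5, -168.3]), array([82.1, 38.9]), 147.2) cloud (array([ 824.5, -173.7]), array([834.7,  68. ]), 179.2)
 bench z 0.0007796714620599277
  ledge 3753 0.1006 (array([534.8, 142.7]), array([309.8, 162.8]), 64.8)
  lip 303 0.11 (array([639.6, 182.5]), array([150.3,   6. ]), 64.1)
  lid 3277 0.1619 (array([566.9, 216. ]), array([166.2, 152.5]), 154.3)
```

View pics/c1.png

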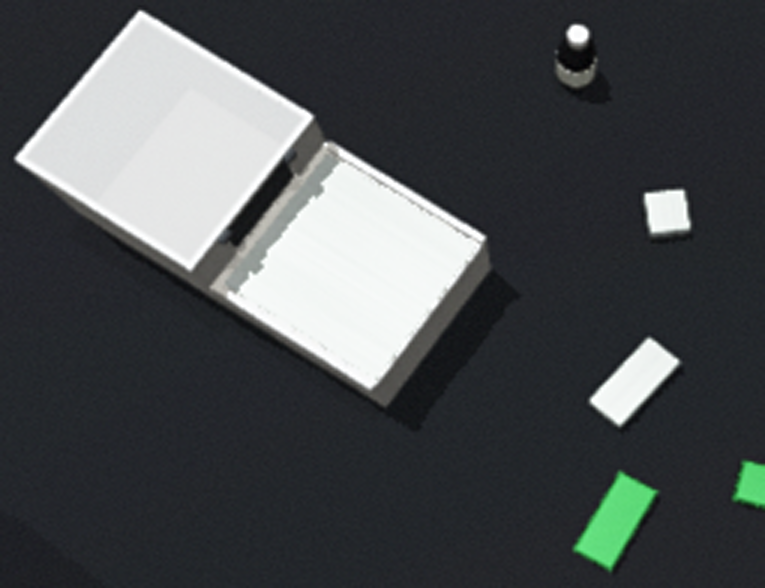

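The crop confirms it: the long 2:1 bright box at crop (635,382) is the case, at (447,-170) mm with long axis at 147.3°. The square one at crop (667,213) is the short tin. The port is at about (533,147) mm, yaw 64.8°. Moving over the case.

>>> {"api": "apply_moves", "payload": {"offset": [[-20, -25, 0], [-58, -72, 0], [-96, -120, 0], [-134, -167, 0], [-172, -214, 0], [-210, -262, 0], [-248, -309, 0], [-286, -357, 0], [-324, -404, 0], [-362, -451, 0], [-400, -499, 0], [-438, -546, 0]], "turn": [1, 2, 4, 6, 8.2, 8.2, 8.2, 8.2, 8.2, 8.2, 8.2, 8.2], "jaw": 85}}

```text
t: 1.6
position: [0.4313, -0.1114, 0.2095]
orientation: [0.281, 0.96, 0.0, 0.0]
force: [0.6, 0.5, 0.3]
width: 0.996
```

```bash
cat >> h.py <<'E'
from scipy.spatial.transform import Rotation as R
def togo(x,y,z,yaw):
    "tool-axis shift (mm) and turn (deg) to a world TCP target in mm; yaw of tool x, mod 180"
    s=observe();M=R.from_quat(s["orientation"]).as_matrix()
    th=np.degrees(np.arctan2(M[1,0],M[0,0]));t=(th-yaw+90)%180-90
    print("t",round(s["t"],2),"pos",np.round(s["position"]*np.float64(1000),1),"yaw",round(th,1),"F",np.round(s["force"],1),"w",round(s["width"]*85.4,1),"q",np.round(s["joints"],2))
    print("offset",np.round(M.T@(np.array([x,y,z])-np.array(s["position"])*1000),1),"turn",round(t,1))
E
python3 -c "
from h import *
togo(447,-170,60,147.3)"
```

```text
t 1.6 pos [ 431.3 -111.4  209.5] yaw 147.3 F [0.6 0.5 0.3] w 85.1 q [-0.41 -0.18  2.02  0.    1.3  -1.41]
offset [-44.9 -40.9 149.5] turn 0.0
```

>>> {"api": "apply_moves", "payload": {"offset": [[-22, -20, 30], [-45, -41, 60], [-45, -41, 110], [-45, -41, 150], [-45, -41, 175], [-45, -41, 190], [-45, -41, 196], [-45, -41, 196]], "turn": [0, 0, 0, 0, 0, 0, 0, 0]}}

```text
t: 2.6
position: [0.4476, -0.1683, 0.0141]
orientation: [0.281, 0.96, -0.0, 0.0]
force: [-0.3, 0.3, 0.0]
width: 0.997
```

>>> {"api": "apply_moves", "payload": {"offset": [[0, 0, 0], [0, 0, 0], [0, 0, 0], [0, 0, 0], [0, 0, 0], [0, 0, 0], [0, 0, 0], [0, 0, 0]], "turn": [0, 0, 0, 0, 0, 0, 0, 0], "jaw": 20}}

```text
t: 3.6
position: [0.4471, -0.1682, 0.0137]
orientation: [0.281, 0.96, 0.0, -0.0]
force: [-0.0, -0.3, 0.1]
width: 0.232
```

>>> {"api": "apply_moves", "payload": {"offset": [[0, 0, -5], [0, 0, -20], [0, 0, -50], [0, 0, -90], [0, 0, -130], [0, 0, -150], [0, 0, -150]], "turn": [0, 0, 0, 0, 0, 0, 0]}}

```text
t: 4.47
position: [0.4491, -0.1692, 0.167]
orientation: [0.281, 0.96, -0.001, 0.003]
force: [-0.6, 0.2, -0.2]
width: 0.234
```

Run:
```python
from h import *
togo(533-90*.4258,147-90*.9048,163,64.8)
for n in ("top",):
    p,d=capture(n); cv2.imwrite("pics/lift.png",cv2.resize(p[60:300,75:395,::-1],None,fx=2,fy=2))
```

```text
t 4.47 pos [ 449.1 -169.2  167. ] yaw 147.4 F [-0.6  0.2 -0.2] w 20.0 q [-0.51 -0.06  1.99 -0.    1.2  -1.51]
offset [ 88.3 222.3   3.5] turn 82.6
```

View pics/lift.png

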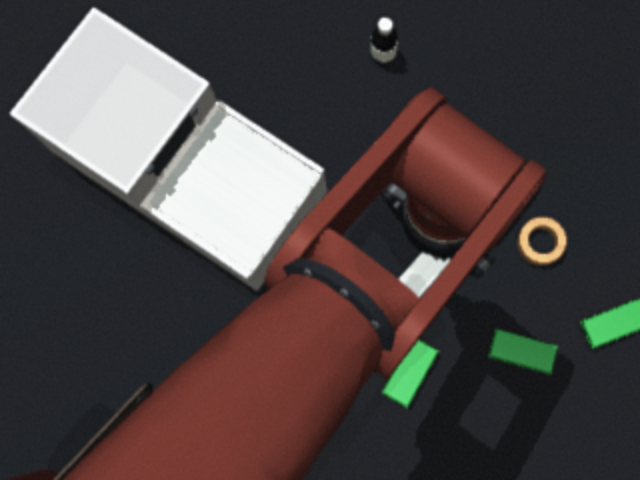

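The jaws closed to exactly the 20 mm commanded, so nothing was gripped. The case still appears at its old spot, crop (425,272). Checking from the scene view.

Run:
```python
from h import *
p,d=capture("scene"); cv2.imwrite("pics/s2.png",cv2.resize(p[100:300,80:330,::-1],None,fx=3,fy=3)); np.save("pics/s2d.npy",d); cv2.imwrite("pics/s2r.png",p[...,::-1])
```

```text
(no output)
```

View pics/s2.png

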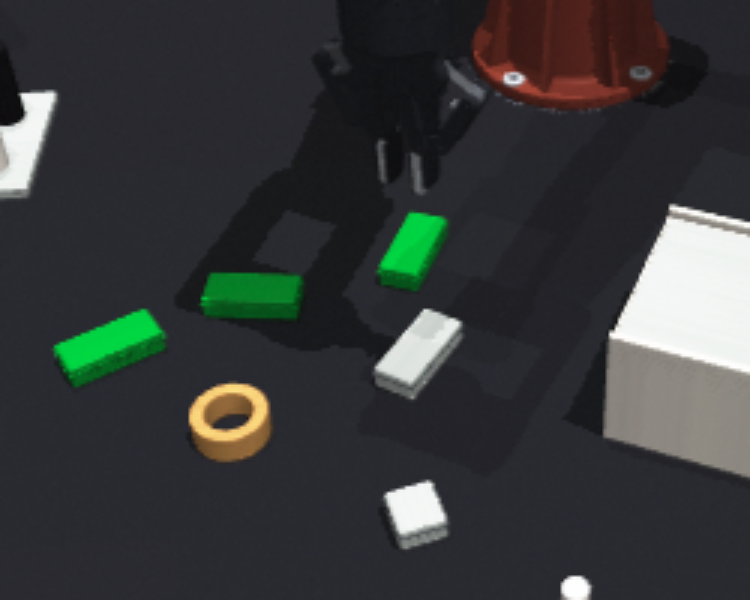

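Run:
```python
from h import *
c=get_calibration("scene");K=np.array(c["intrinsics"]);T=np.array(c["world_from_camera"])
for z in (.167,.156):
    q=np.linalg.inv(T)@[.449,-.169,z,1]; q=K@q[:3]; print(z,q[:2]/q[2], "crop",(q[:2]/q[2]-[80,100])*3)
d=np.load("pics/s2d.npy");P=cloud("scene",d)
for u,v in((388,178),(383,150),(421,186),(418,165)):
    print(u,v,P[100+v//3,80+u//3].round(3))
m=np.zeros(d.shape,bool);m[140:166,203:227]=1;m&=(P[...,2]>.05);w=P[m];o=np.argsort(w[:,2])[:12];print(w[o].round(3))
p=cv2.imread("pics/s2r.png");g=p.max(2);k,L=cv2.connectedComponents(((g>90)&(np.ptp(p,2)<40)).astype(np.uint8));v,u=np.nonzero(L==L[217,220]);print(len(u),rect(plane("scene",np.c_[u,v],.022)[:,:2]),rect(P[v,u,:2]))
```

```text
0.167 [215.35537912 167.59114325] crop [406.06613736 202.77342976]
0.156 [215.64666555 171.45144711] crop [406.93999666 214.35434133]
388 178 [ 0.449 -0.181  0.192]
383 150 [ 1.242 -0.146  0.806]
421 186 [ 0.463 -0.158  0.193]
418 165 [ 0.465 -0.159  0.213]
[[ 0.436 -0.173  0.186]
 [ 0.462 -0.158  0.187]
 [ 0.444 -0.177  0.187]
 [ 0.447 -0.179  0.187]
 [ 0.46  -0.156  0.188]
 [ 0.441 -0.175  0.188]
 [ 0.448 -0.186  0.188]
 [ 0.464 -0.16   0.189]
 [ 0.449 -0.181  0.189]
 [ 0.446 -0.179  0.19 ]
 [ 0.45  -0.184  0.19 ]
 [ 0.441 -0.175  0.191]]
473 (array([ 456.9, -168.3]), array([92.7, 44.8]), 147.2) (array([ 822. , -173.7]), array([839.5,  68.2]), 179.2)
```

The scene depth puts the fingertips at z≈0.187 m with the TCP reading 0.167. So they sit about 20 mm above the reading instead of 11 mm below it, and the jaws closed over the top of the case. The case is untouched. I'll reopen partway, lower, and re-measure tip height against the bench.

>>> {"api": "apply_moves", "payload": {"offset": [[-1, 0, 20], [-2, 0, 60], [-3, 0, 100], [-3, 0, 120], [-3, 0, 130], [-3, 0, 130], [-3, 0, 130]], "turn": [0, 0, 0, 0, 0, 0, 0], "jaw": 58}}

```text
t: 5.45
position: [0.4504, -0.1702, 0.0345]
orientation: [0.281, 0.96, -0.0, 0.001]
force: [-0.4, -0.4, 0.2]
width: 0.679
```

Run:
```python
from h import *
togo(446.5,-170,0,147.3)
p,d=capture("scene"); P=cloud("scene",d)
m=np.zeros(d.shape,bool);m[150:260,180:260]=1;m&=(P[...,2]>.03)&(np.hypot(P[...,0]-.447,P[...,1]+.17)<.07)&(p.max(2)<140)
w=P[m];o=np.argsort(w[:,2])[:400:25];print(w[o].round(3))
cv2.imwrite("pics/s3.png",cv2.resize(p[130:250,150:290,::-1],None,fx=5,fy=5,interpolation=cv2.INTER_CUBIC))
```

```text
t 5.45 pos [ 450.4 -170.2   34.5] yaw 147.3 F [-0.4 -0.4  0.2] w 57.9 q [-0.51  0.15  2.07  0.    0.93 -1.51]
offset [ 3.5 -2.  34.5] turn 0.0
[[ 0.471 -0.142  0.059]
 [ 0.437 -0.194  0.069]
 [ 0.476 -0.144  0.074]
 [ 0.426 -0.189  0.079]
 [ 0.444 -0.2    0.083]
 [ 0.478 -0.139  0.088]
 [ 0.479 -0.139  0.092]
 [ 0.477 -0.147  0.097]
 [ 0.431 -0.192  0.102]
 [ 0.436 -0.196  0.107]
 [ 0.484 -0.14   0.109]
 [ 0.47  -0.135  0.111]
 [ 0.461 -0.142  0.113]
 [ 0.464 -0.133  0.114]
 [ 0.416 -0.214  0.116]
 [ 0.485 -0.12   0.117]]
```

View pics/s3.png

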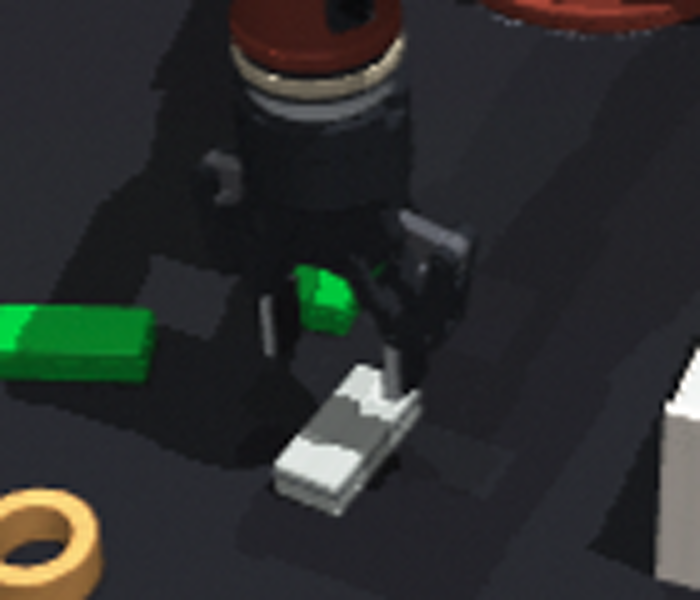

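The view shows both fingers straddling the case, right tip at crop (395,395), left tip at (270,350). The tips are at z≈0.058 with the reading at 0.0345, which confirms the ~20+ mm offset. I'll go down in small steps, watching force.

>>> {"api": "apply_moves", "payload": {"offset": [[2, -1, 15], [3, -2, 30], [3, -2, 38], [3, -2, 42], [3, -2, 42]], "turn": [0, 0, 0, 0, 0]}}

```text
t: 6.12
position: [0.4459, -0.1698, -0.0087]
orientation: [0.281, 0.96, 0.0, -0.0]
force: [-0.6, -0.4, 0.6]
width: 0.679
```

>>> {"api": "apply_moves", "payload": {"offset": [[0, 0, 2], [0, 0, 4]], "turn": [0, 0]}}

```text
t: 6.38
position: [0.4465, -0.1701, -0.012]
orientation: [0.281, 0.96, -0.0, 0.0]
force: [0.2, -0.6, 0.1]
width: 0.679
```

Run:
```python
from h import *
togo(446.5,-170,0,147.3)
p,d=capture("scene"); P=cloud("scene",d)
cv2.imwrite("pics/s4.png",cv2.resize(p[130:250,150:290,::-1],None,fx=5,fy=5,interpolation=cv2.INTER_CUBIC))
```

```text
t 6.38 pos [ 446.5 -170.1  -12. ] yaw 147.3 F [ 0.2 -0.6  0.1] w 58.0 q [-0.51  0.23  2.08 -0.    0.83 -1.51]
offset [  0.1   0.1 -12. ] turn 0.0
```

View pics/s4.png

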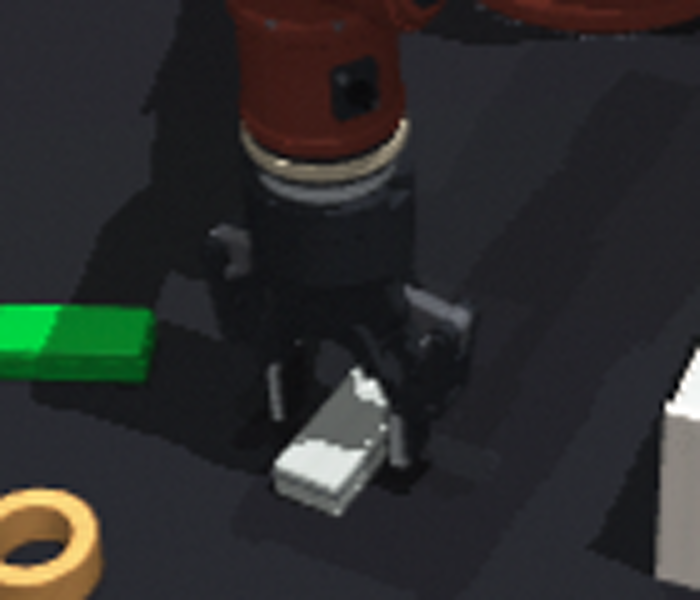

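The tips now straddle the case sides with no contact force: right tip at crop (400,465), left tip at (277,415). Closing.

>>> {"api": "apply_moves", "payload": {"offset": [[0, 0, 2], [0, 0, 2], [0, 0, 2], [0, 0, 2], [0, 0, 2], [0, 0, 2], [0, 0, 2], [0, 0, 2]], "turn": [0, 0, 0, 0, 0, 0, 0, 0], "jaw": 15}}

```text
t: 7.42
position: [0.4464, -0.17, -0.0141]
orientation: [0.281, 0.96, -0.0, 0.0]
force: [0.6, -0.3, 2.3]
width: 0.403
```

Gripped: the opening stopped at about 34–36 mm. Lifting.

>>> {"api": "apply_moves", "payload": {"offset": [[0, 0, -4], [0, 0, -15], [0, 0, -45], [0, 0, -90], [0, 0, -130], [0, 0, -150], [0, 0, -150]], "turn": [0, 0, 0, 0, 0, 0, 0]}}

```text
t: 8.3
position: [0.4475, -0.1706, 0.1381]
orientation: [0.281, 0.96, -0.001, 0.002]
force: [-0.2, 1.3, -1.5]
width: 0.402
```

Run:
```python
from h import *
togo(533-90*.4258,147-90*.9048,136,64.8)
```

```text
t 8.3 pos [ 447.5 -170.6  138.1] yaw 147.4 F [-0.2  1.3 -1.5] w 34.4 q [-0.51 -0.03  2.02 -0.    1.14 -1.51]
offset [ 87.7 224.3   1.7] turn 82.6
```

>>> {"api": "apply_moves", "payload": {"offset": [[5, 12, 0], [15, 40, 0], [26, 68, 0], [37, 96, 0], [48, 124, 0], [59, 152, 0], [70, 180, 0], [80, 206, 0], [88, 224, 0], [88, 224, 0], [88, 224, 0]], "turn": [5, 14, 23, 32, 42, 52, 62, 72, 80, 82.5, 82.5]}}

```text
t: 9.68
position: [0.4914, 0.0665, 0.1339]
orientation: [0.844, 0.537, -0.001, -0.001]
force: [0.5, 1.0, -0.8]
width: 0.404
```

Run:
```python
from h import *
togo(533-90*.4258,147-90*.9048,88,64.8)
p,d=capture("scene")
cv2.imwrite("pics/s5.png",cv2.resize(p[120:285,250:470,::-1],None,fx=3.5,fy=3.5,interpolation=cv2.INTER_CUBIC))
```

```text
t 9.68 pos [491.4  66.5 133.9] yaw 64.9 F [ 0.5  1.  -0.8] w 34.5 q [-0.01  0.02  1.98 -0.    1.14  0.43]
offset [ 0.7  3.5 45.9] turn 0.1
```

View pics/s5.png

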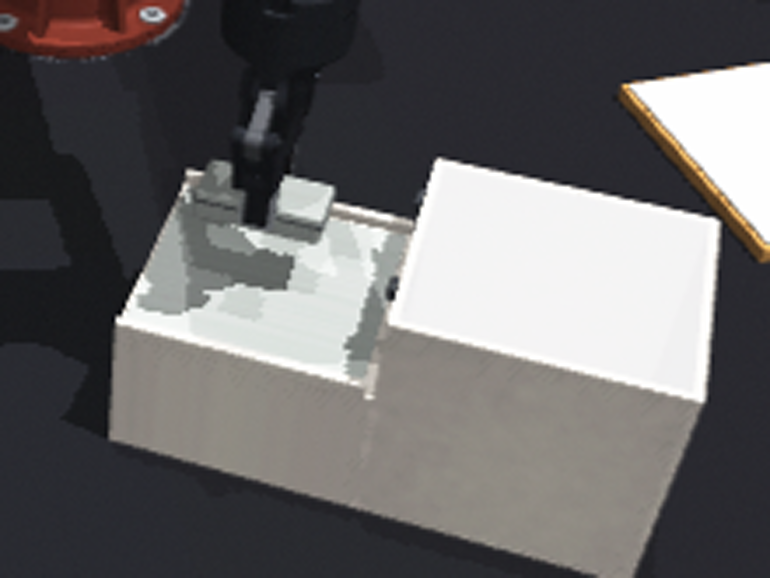

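The case is held and aligned with the push axis over the ledge, body at crop (290,210), and clear of the lips. Lowering onto the ledge, then advancing through the flap while held.

>>> {"api": "apply_moves", "payload": {"offset": [[0, 3, 15], [0, 3, 35], [0, 3, 43], [0, 3, 46], [0, 3, 46]], "turn": [0, 0, 0, 0, 0]}}

```text
t: 10.35
position: [0.4958, 0.0648, 0.0897]
orientation: [0.844, 0.536, 0.0, 0.0]
force: [0.1, -0.5, -1.2]
width: 0.404
```

Run:
```python
from h import *
togo(533-30*.4258,147-30*.9048,87,64.8)
```

```text
t 10.35 pos [495.8  64.8  89.7] yaw 64.8 F [ 0.1 -0.5 -1.2] w 34.5 q [-0.01  0.09  2.   -0.    1.05  0.43]
offset [60.2 -1.3  2.7] turn 0.0
```

>>> {"api": "apply_moves", "payload": {"offset": [[2, 0, 2], [8, -1, 2], [16, -1, 2], [24, -1, 2], [32, -1, 2], [40, -1, 2], [48, -1, 2], [55, -1, 2], [60, -1, 2], [60, -1, 2]], "turn": [0, 0, 0, 0, 0, 0, 0, 0, 0, 0]}}

```text
t: 11.6
position: [0.5202, 0.1199, 0.0876]
orientation: [0.844, 0.536, -0.0, 0.0]
force: [0.1, -0.8, -1.2]
width: 0.405
```

Run:
```python
from h import *
togo(533-30*.4258,147-30*.9048,87,64.8)
p,d=capture("scene");q,_=capture("top")
a=cv2.resize(p[120:260,260:420,::-1],(400,350),interpolation=cv2.INTER_CUBIC);b=cv2.resize(q[60:220,90:250,::-1],(400,400),interpolation=cv2.INTER_CUBIC)[:350]
cv2.imwrite("pics/s6.png",np.hstack([a,b]))
```

```text
t 11.6 pos [520.2 119.9  87.6] yaw 64.9 F [ 0.1 -0.8 -1.2] w 34.6 q [ 0.1   0.17  1.92 -0.    1.05  0.53]
offset [-0.   0.   0.6] turn 0.1
```

View pics/s6.png

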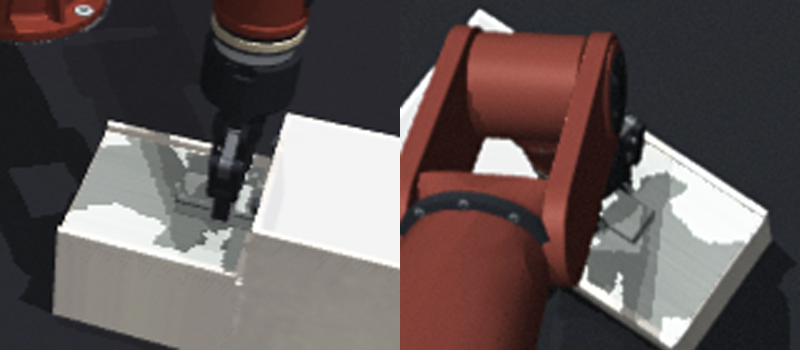

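The case is through the flap's foot, and its rear end shows on the ledge at left-crop (190,195). Forces are small. Setting it down, releasing, lifting, backing off and closing to push.

>>> {"api": "apply_moves", "payload": {"offset": [[0, 0, 1.5], [0, 0, 1.5], [0, 0, 1.5], [0, 0, 1.5], [0, 0, 1.5], [0, 0, 1.5], [0, 0, -15], [0, 0, -35], [0, 0, -45], [-30, 0, -45], [-55, 0, -45], [-72, 0, -45]], "turn": [0, 0, 0, 0, 0, 0, 0, 0, 0, 0, 0, 0], "jaw": 58}}

```text
t: 13.2
position: [0.4892, 0.0538, 0.1331]
orientation: [0.844, 0.536, 0.0, 0.0]
force: [-1.2, 0.7, 0.1]
width: 0.676
```

>>> {"api": "apply_moves", "payload": {"offset": [[0, 0, 0], [0, 0, 0], [0, 0, 0], [0, 0, 0], [0, 0, 0], [0, 0, 0], [0, 0, 0], [0, 0, 0]], "turn": [0, 0, 0, 0, 0, 0, 0, 0], "jaw": 0}}

```text
t: 14.2
position: [0.4896, 0.0545, 0.1327]
orientation: [0.844, 0.536, 0.0, 0.0]
force: [-0.1, -0.4, -1.0]
width: 0.001
```

Run:
```python
from h import *
togo(533-100*.4258,147-100*.9048,93,64.8)
p,d=capture("scene");q,e=capture("top")
a=cv2.resize(p[120:260,260:420,::-1],(400,350),interpolation=cv2.INTER_CUBIC);b=cv2.resize(q[60:220,90:250,::-1],(400,400),interpolation=cv2.INTER_CUBIC)[:350]
cv2.imwrite("pics/s7.png",np.hstack([a,b]))
D=np.array([.4258,.9048]);N=np.array([-.9048,.4258])
for n,dd in(("scene",d),("top",e)):
    P=cloud(n,dd);r=P[...,:2]-[.533,.147];x=r@D;y=r@N;z=P[...,2]
    m=(z>.115)&(z<.128)&(abs(y)<.06)&(x>-.16)&(x<-.005);print(n,m.sum(),np.percentile(x[m],[2,98]).round(3),np.percentile(y[m],[2,98]).round(3))
    m=(z>.104)&(z<.19)&(np.hypot(x+.1,y)<.03);print(" fingers",m.sum(),np.percentile(z[m],[0,2,10]).round(3) if m.any() else "", np.percentile(x[m],[2,98]).round(3) if m.any() else "")
```

```text
t 14.2 pos [489.6  54.5 132.7] yaw 64.8 F [-0.1 -0.4 -1. ] w 0.1 q [-0.03  0.02  1.99 -0.    1.14  0.41]
offset [ 2.2 -0.1 39.7] turn 0.0
scene 389 [-0.069 -0.007] [-0.02   0.015]
 fingers 116 [0.104 0.105 0.158] [-0.112 -0.09 ]
top 75 [-0.045 -0.006] [0.    0.018]
 fingers 23 [0.104 0.105 0.105] [-0.123 -0.105]
```

View pics/s7.png

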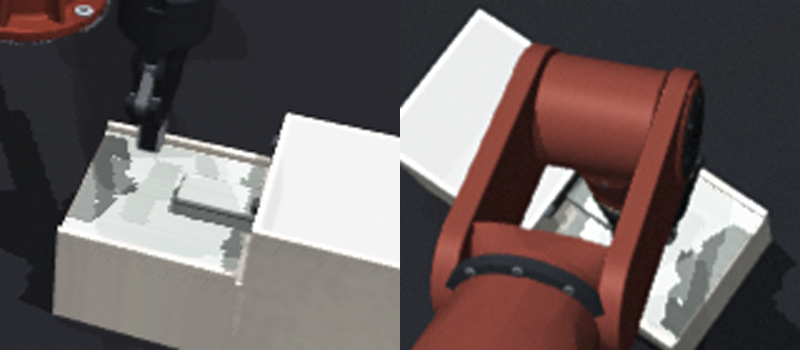

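The case lies straight, with its rear end at port x=-69 mm (left crop (175,200)) and its middle at y≈-2 mm. The closed fingers are behind it at x≈-101. Lowering and pushing.

>>> {"api": "apply_moves", "payload": {"offset": [[0, 0, 20], [0, 0, 36], [0, 0, 43], [0, 0, 43]], "turn": [0, 0, 0, 0]}}

```text
t: 14.8
position: [0.4889, 0.0545, 0.089]
orientation: [0.844, 0.536, -0.001, -0.0]
force: [-0.6, 0.3, 1.7]
width: 0.004
```

>>> {"api": "apply_moves", "payload": {"offset": [[5, 2, 0], [12, 2, 0], [19, 2, 0], [26, 2, 0], [33, 2, 0], [40, 2, 0], [47, 2, 0], [52, 2, 0], [52, 2, 0]], "turn": [0, 0, 0, 0, 0, 0, 0, 0, 0]}}

```text
t: 15.92
position: [0.5137, 0.1015, 0.0895]
orientation: [0.844, 0.536, 0.0, -0.0]
force: [0.4, 0.2, -0.5]
width: 0.006
```

```bash
cat >> h.py <<'E'
def ledge(n="scene"):
    p,d=capture(n);P=cloud(n,d);D=np.array([.4258,.9048]);N=np.array([-.9048,.4258])
    r=P[...,:2]-[.533,.147];x=r@D;y=r@N;z=P[...,2];m=(z>.113)&(z<.128)&(abs(y)<.06)&(x>-.16)&(x<.0)&(p.max(2)>90)
    print(n,m.sum(),np.percentile(x[m],[2,98]).round(3) if m.any() else "")
    return p
E
python3 - <<'E'
from h import *
togo(533-23*.4258,147-23*.9048,89,64.8); ledge(); ledge("top")
E
```

```text
t 15.93 pos [513.7 101.5  89.5] yaw 64.9 F [ 0.4  0.2 -0.5] w 0.5 q [0.06 0.14 1.95 0.   1.05 0.5 ]
offset [26.4 -1.9  0.6] turn 0.1
scene 211 [-0.054 -0.002]
top 2 [-0.057 -0.056]
```

>>> {"api": "apply_moves", "payload": {"offset": [[4, 0, 0], [10, 0, 0], [16, 0, 0], [22, 0, 0], [28, 0, 0], [32, 0, 0], [32, 0, 0]], "turn": [0, 0, 0, 0, 0, 0, 0]}}

```text
t: 16.9
position: [0.5271, 0.1301, 0.0896]
orientation: [0.844, 0.536, 0.0, -0.0]
force: [0.5, 0.3, -0.2]
width: -0.0
```

Run:
```python
from h import *
togo(533-100*.4258,147-100*.9048,89,64.8); p=ledge(); q=ledge("top")
a=cv2.resize(p[120:260,260:420,::-1],(400,350),interpolation=cv2.INTER_CUBIC);b=cv2.resize(q[60:220,90:250,::-1],(400,400),interpolation=cv2.INTER_CUBIC)[:350]
cv2.imwrite("pics/s8.png",np.hstack([a,b]))
```

```text
t 16.9 pos [527.1 130.1  89.6] yaw 64.9 F [ 0.5  0.3 -0.2] w -0.0 q [0.11 0.18 1.9  0.   1.06 0.55]
offset [-82.2  -2.    0.6] turn 0.1
scene 10 [-0.027 -0.007]
top 0
```

View pics/s8.png

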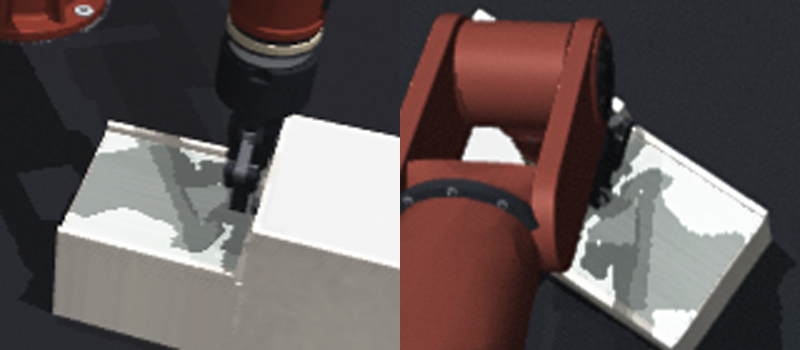

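The ledge is empty behind the fingers. Backing off and lifting clear, then checking the port.

>>> {"api": "apply_moves", "payload": {"offset": [[-20, 0, 0], [-50, 0, -10], [-80, 0, -40], [-110, 0, -80], [-150, 0, -110], [-200, 0, -130], [-250, 0, -140], [-300, 0, -140], [-340, 0, -140], [-340, 0, -140], [-340, 0, -140]], "turn": [0, 0, 0, 0, 0, 0, 0, 0, 0, 0, 0]}}

```text
t: 18.38
position: [0.3819, -0.178, 0.2294]
orientation: [0.844, 0.536, 0.0, -0.0]
force: [0.1, 0.5, -0.0]
width: 0.001
```

Run:
```python
from h import *
togo(447,-170,100,64.8); p=ledge(); q,e=capture("top")
P=cloud("top",e);D=np.array([.4258,.9048]);N=np.array([-.9048,.4258]);r=P[...,:2]-[.533,.147];x=r@D;y=r@N;z=P[...,2]
m=(q.max(2)<70)&(abs(y)<.04)&(x>-.02)&(x<.03)&(z>.09);print("flap px",m.sum(),x[m].round(3)[::8],z[m].round(3)[::8])
a=cv2.resize(p[120:260,260:460,::-1],(400,280),interpolation=cv2.INTER_CUBIC);b=cv2.resize(q[60:210,75:245,::-1],None,fx=2.35,fy=2.35,interpolation=cv2.INTER_CUBIC)
o=np.zeros((360,800,3),np.uint8);o[:280,:400]=a;o[:b.shape[0],400:400+b.shape[1]]=b[:360,:400];cv2.imwrite("pics/s9.png",o)
```

```text
t 18.38 pos [ 381.9 -178.   229.4] yaw 64.8 F [ 0.1  0.5 -0. ] w 0.1 q [-0.6  -0.26  2.04  0.    1.36 -0.16]
offset [ 34.9  55.6 129.4] turn -0.0
scene 0 
flap px 210 [0.    0.002 0.003 0.003 0.002 0.002 0.001 0.002 0.002 0.003 0.003 0.002
 0.003 0.002 0.003 0.003 0.002 0.003 0.002 0.002 0.004 0.002 0.004 0.002
 0.003 0.003 0.003] [0.153 0.144 0.139 0.13  0.129 0.123 0.128 0.127 0.122 0.123 0.124 0.127
 0.121 0.125 0.123 0.126 0.123 0.122 0.125 0.128 0.119 0.124 0.121 0.123
 0.11  0.124 0.11 ]
```

View pics/s9.png

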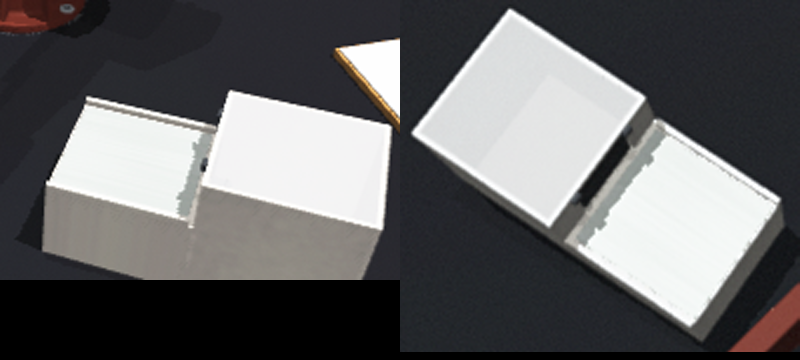

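The ledge is empty, and the flap shows upright in the port at right-crop (605,170): its pixels lie at x≈0–4 mm over z 0.11–0.15, so it is shut. One last check of the tin, then hand in.

Run:
```python
from h import *
from plant import workorder
q,_=capture("top"); a=cv2.imread("pics/top0.png")[...,::-1]
for nm,im in(("before",a),("now",q)):
    m=((im.min(2)>120)).astype(np.uint8)[120:152,283:312];v,u=np.nonzero(m);print(nm,len(u),u.mean().round(1)+283,v.mean().round(1)+120)
print(workorder.finish_job(), observe()["t"])
```

```text
before 196 296.9 135.0
now 60 296.6 130.2
the job is handed in; nothing more can be done
the job is handed in; nothing more can be done
```

I put the long steel case into the drop box: I lifted it onto the ledge, carried it end-first into the flap, and pushed it through with the closed fingers. I then backed clear and handed the job in at about 18.5 s.

- **First grasp missed:** the fingertips sat about 20–30 mm higher than the reported tool height implied, so the jaws closed above the case. I measured the offset from the camera depth, went lower, and the second grasp held.
- **Final checks passed:** the ledge is empty. The flap is upright, with its pixels within 4 mm of the port face over z 0.11–0.15 m. The contact forces I read stayed under about 3 N. I could not see the case inside the bin; I take it to be there because the ledge is empty and the flap is shut.
- **One check disagreed:** the last top-view mask of the short tin found only 60 of its original 196 pixels, with the centre shifted by 5 px in rows and 0.3 px in columns. I think the arm or its shadow partly covered the tin, since no move went near it. I handed the job in in the same script, before seeing this number, so I did not confirm it with another picture.

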